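# Pack a desk set in the woodworker's caddy, boards up to the gauge mark

### The job

Pack the desk set into the long shallow wooden caddy: stand the two six-sided cups upright in the six-sided nests, the big cup in the big nest and the small cup in the small one. On the cork pad lay a stack of two of the three boards, the thicker one underneath, both lined up lengthwise with the pad, choosing the two whose stack top comes level with the brass mark on the gauge post. Leave the round cup and the remaining board lying where they are.

Things in the scene. Friction and masses are not known exactly. Their poses are not given: they have to be found in the camera images.
- bighex_mid (a point): Dark brown wooden pen cup, open at the top, the big six-sided one: 90 mm tall, 60 mm across the flats (69 mm across the corners), straight walls 6 mm thick, 130 g. Stands upright on the table at the start. The point is on its axis half-way up (45 mm above its foot); z up, its x axis is square to one of the flats (flats every 60 degrees).
- smallhex_mid (a point): Dark brown wooden pen cup, open at the top, the small six-sided one: 70 mm tall, 40 mm across the flats (46 mm across the corners), straight walls 6 mm thick, 60 g. Stands upright on the table at the start. The point is on its axis half-way up (35 mm above its foot); z up, its x axis is square to one of the flats.
- roundcup_mid (a point): Dark brown wooden pen cup, open at the top, round: 90 mm tall, 60 mm in diameter. It does not belong in the set and stays where it is. The point is on its axis half-way up.
- thickboard_mid (a point): Medium-brown flat wooden board with a rectangular top 56 mm (its x) by 80 mm (its y), lying flat on the table, 30 mm thick, 95 g. The point is its centre, half-way up; z up.
- midboard_mid (a point): Medium-brown flat wooden board with a rectangular top 56 mm (its x) by 80 mm (its y), lying flat on the table, 18 mm thick, 57 g. The point is its centre, half-way up; z up.
- thinboard_mid (a point): Medium-brown flat wooden board with a rectangular top 56 mm (its x) by 80 mm (its y), lying flat on the table, 8 mm thick, 26 g. The point is its centre, half-way up; z up.
- caddy: The caddy: a fixed pale wooden tray 410 mm long (y) and 166 mm wide (x), floor 6 mm thick, walls 8 mm thick; the long walls stand 14 mm and the end walls 36 mm above the table. Its three bays (big nest, small nest, stacking place) lie in a row along its length, 130 mm apart, in any order. Origin: centre of its underside; x across it (away from the robot), z up.
- bignest: The big nest: a low fixed six-sided wooden rim on the caddy floor, 12 mm high, 82 mm across the flats inside (94 mm outside): the big cup goes in with 6 mm to spare all round in any turn. Origin: its centre, on the caddy floor, on which the cup stands; axes as the caddy's, two flats square to x.
- smallnest: The small nest: a low fixed six-sided wooden rim on the caddy floor, 12 mm high, 60 mm across the flats inside (72 mm outside). Origin: its centre, on the caddy floor, on which the cup stands; axes as the caddy's, two flats square to x.
- stackbay: The stacking place: a fixed cork pad on the caddy floor, 64 mm (x) by 88 mm (y, along the caddy), 4 mm thick, with a dark steel gauge post (16 x 8 mm, 75 mm tall) off its short end, at y = +58 mm. The mark is a brass band 4 mm high around the post, its middle 48 mm above the pad's top. Origin: centre of the pad's underside, on the caddy floor; axes as the caddy's; boards lie with their long side along y.
Not all that is in view belongs to the job. Leave any green look-alike of the part that bears smallhex_mid alone.

How it is judged (in metres and radians):
At the end, for the whole second after the job is handed in: Cups upright (0.1 rad), each on the floor of its own nest (15 mm, height 4 mm); 30 mm board on the pad, 18 mm board on it, top level with the mark (4 mm), both within 15 mm and 0.25 rad of the pad; round cup and 8 mm board within 30 mm of their start; all released and at rest (horizontal distance between bighex_mid and bignest below 0.015 m and z of bighex_mid in the frame of bignest between 0.041 and 0.049 m and angle between each of bighex_mid, smallhex_mid's own z axis and vertical below 0.1 rad and horizontal distance between smallhex_mid and smallnest below 0.015 m and z of smallhex_mid in the frame of smallnest between 0.031 and 0.039 m and horizontal distance between each of thickboard_mid, midboard_mid and stackbay below 0.015 m and z of thickboard_mid in the frame of stackbay between 0.015 and 0.023 m and angle between the y axis of each of thickboard_mid, midboard_mid and the y axis of stackbay, either way round below 0.25 rad and z of midboard_mid in the frame of stackbay between 0.039 and 0.047 m and linear speed of each of bighex, smallhex, thickboard, midboard below 0.02 m/s and distance of each of roundcup_mid, thinboard_mid from where it was at the start of the episode below 0.03 m); the robot touches nothing.
It fails at once if the round cup was moved more than 30 mm (distance of roundcup_mid from where it was at the start of the episode above 0.03 m).
It fails at once if the thin board was moved more than 30 mm (distance of thinboard_mid from where it was at the start of the episode above 0.03 m).
It also fails if it takes over 102 s, if anything falls off the work surface, if the arm or the gripper's body presses on something with over 40 N, if the wrist force passes 120 N, or if a joint passes its speed limit or range.

### The arm

A 6-joint arm with a two-finger parallel gripper is mounted at the origin on the work surface. World frame = base frame: x ahead of the robot, y to its left, z up, the work surface at z = 0. Lengths are in m, angles in degrees, forces in N, time in s.
With the tool pointing down it reaches from about 0.35 to 0.975 m from the base axis. Payload 17.4 kg.
Tool frame: the origin (TCP) lies between the finger pads; the fingertips stand ctrl.tip_extent ahead of it and the grasp point (between the pads) lies 11 mm behind it (ctrl.tip_extent is the distance from the TCP to the fingertips, in m); z points along the fingers, y is the line along which they close (so a half turn about z gives the same grasp; the last joint's range is limited). The gripper opens to 85 mm and grips with 20 to 120 N. Pads are 22 mm wide; open, the fingers measure 114 mm over their backs; the gripper's body (76 mm by 85 mm) begins 54 mm behind the grasp point. The pads swing forward as they close: fully open they stand 13 mm farther back than shut.
Start: joints at [73.694, 6.646, 82.598, -0, 90.757, -2.166], TCP at [0.165, 0.655, 0.239] pointing down, gripper open.
Joint ranges: [-162.19, 162.19], [-47.58, 125.68], [4.15, 143.07], [-65.23, 245.23], [0.69, 171.88], [-170.13, 170.13]. Speed limits (degrees/s): [108.29, 108.29, 127.2, 180, 180, 180].

### API

Orientations are given as [roll, pitch, yaw] about the fixed x, y, z axes, in that order (R = Rz(yaw) Ry(pitch) Rx(roll)).
In Python, from bench import ctrl gives the robot as it stands. The module is installed in compiled form; this text tells all that it offers. Calls block until the motion is done:
- ctrl.goto(position, orientation): joint-space move of the TCP to a pose.
- ctrl.line_to(position, orientation=None, speed=0.15, contact_N=None): straight line of the TCP; orientation=None keeps the orientation; speed is the mean speed in m/s. With contact_N (N) it stops when the force on the tool has changed by that much, and returns True; else False.
- ctrl.set_joints(angles): joint-space move.
- ctrl.grip(opening, grip_force=None): opening from 0.0 (shut) to 1.0 (fully open); grip_force is the grip in N (None keeps the last); returns when the fingers have stopped.
- ctrl.hold(seconds).
- ctrl.ik(position, orientation): joint angles nearest the present ones, or None.
- ctrl.observe(): the state.
- ctrl.grab_frame(name): name is "scene" or "top" or "wrist"; returns the picture (384x512x3 uint8, red, green, blue); there is no depth.
- ctrl.get_calibration(name): a dict with "fx", "fy", "cx", "cy" (pixels), "cam_to_world" (4x4, takes a point from camera to world coordinates). Camera axes: x right, y down, z forward; pixel columns grow to the right and rows downward; lengths in m; the calibration is good to about 2 mm. A picture is of the moment at which its call begins: read the wrist's pose just before it. get_calibration takes no time and is no camera call; for the wrist camera it gives the pose at the moment of the call.
A pose or a line that the arm cannot do raises ctrl.IKError and nothing moves.
- ctrl.finish_job(): hands the job in; it is judged then, once.
The state is a dict: "time": time; "joint_positions": joint angles; "joint_vel": joint speeds; "joint_efforts": joint torques, N m; "tool_pos": TCP position; "tcp_rot": TCP orientation; "wrist_force": force on the tool from outside, world axes, zero at the start; "wrist_torque": the same for the moment, N m; "gripper_width": opening from 0.0 (shut) to 1.0 (fully open); "grasp_force": force on a finger pad.
Only numpy, scipy, OpenCV 4.12 (cv2) and the standard library are available. Lean on these libraries where they do the work, as an engineer would, in place of code of your own. Each camera call takes 0.05 s, during which the arm holds its last target. There are 200 camera calls.

## Working session

There is one attempt and no reset: what is moved stays moved. The work goes in short steps, each a Python script; the robot and the scene stay as the last script left them, time stands still between calls to the robot, and variables do not carry over. Pictures are saved under pics/ and viewed, at most 14 in all, crops included, and the job is handed in when it is done.

```bash
mkdir -p pics
python3 - <<'E'
from bench import ctrl
import cv2,numpy as np
np.set_printoptions(precision=4,suppress=True)
for n in("scene","top"):
    cv2.imwrite(f"pics/{n}0.png",ctrl.grab_frame(n)[:,:,::-1]); print(n,ctrl.get_calibration(n))
print(ctrl.tip_extent,ctrl.observe())
E
```

```text
scene {'fx': 488.46212028792905, 'fy': 488.46212028792905, 'cx': 253.8019061206105, 'cy': 196.2629364373052, 'cam_to_world': array([[-0.2586,  0.821 , -0.509 ,  1.2752],
       [ 0.966 ,  0.2224, -0.1321,  0.2063],
       [ 0.0048, -0.5258, -0.8506,  1.2891],
       [ 0.    ,  0.    ,  0.    ,  1.    ]])}
top {'fx': 441.5283685194633, 'fy': 441.5283685194633, 'cx': 258.79151951194905, 'cy': 192.47461734706093, 'cam_to_world': array([[-0.0133, -0.9873,  0.1584,  0.3536],
       [-0.9998,  0.0153,  0.0111, -0.003 ],
       [-0.0134, -0.1582, -0.9873,  1.0865],
       [ 0.    ,  0.    ,  0.    ,  1.    ]])}
0.008 {'time': 0.1, 'joint_positions': array([73.693 ,  6.6734, 82.6309, -0.0006, 90.7557, -2.1654]), 'joint_vel': array([ 0.0098,  0.0396, -0.1496,  0.0395, -0.0013, -0.1576]), 'joint_efforts': array([  0.0014, -73.3676, -63.3785,   0.0001,   0.005 ,   0.    ]), 'tool_pos': array([0.1649, 0.6544, 0.2386]), 'tcp_rot': array([-179.94  ,   -0.0017,  165.8584]), 'wrist_force': array([-0.8404,  0.9376,  0.7226]), 'wrist_torque': array([ 0.0192,  0.0269, -0.0089]), 'grasp_force': 0.0, 'gripper_width': 0.9983698988898938}
```

View pics/top0.png

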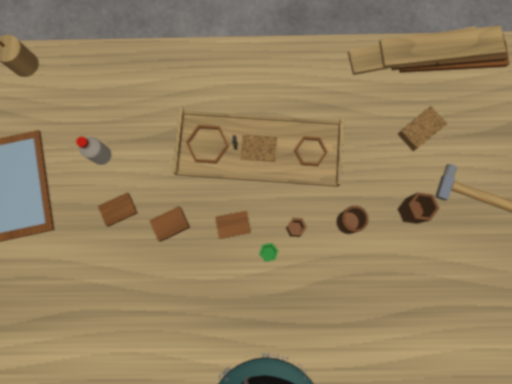

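View pics/scene0.png

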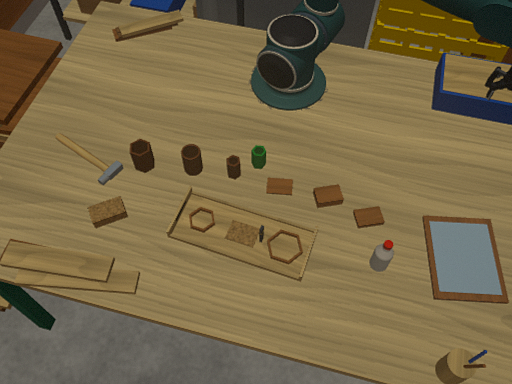

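The top view shows, as candidates:
- **Boards:** (118,210), (170,224) and (233,225), seen in the scene view at (369,217), (328,195) and (280,186).
- **Cups:** small hex (296,228), round (352,220) and big hex (420,208). The green decoy is at (269,253).
- **Caddy, left to right:** big nest (208,144), post (235,142), pad (259,148) and small nest (311,151).

The cork block at (423,128) is a distractor. I'll check these in one close crop.

```bash
cat > h.py <<'E'
from bench import ctrl
import cv2,numpy as np
np.set_printoptions(precision=4,suppress=True)
def ray(cal,u,v,z):
    T=cal["cam_to_world"]; d=T[:3,:3]@[(u-cal["cx"])/cal["fx"],(v-cal["cy"])/cal["fy"],1]
    return T[:3,3]+d*(z-T[2,3])/d[2]
def proj(cal,P):
    T=cal["cam_to_world"]; c=T[:3,:3].T@(np.asarray(P)-T[:3,3])
    return np.array([cal["fx"]*c[0]/c[2]+cal["cx"],cal["fy"]*c[1]/c[2]+cal["cy"]])
E
python3 - <<'E'
from h import *
a=cv2.imread("pics/scene0.png")[130:240,120:395]
cv2.imwrite("pics/crop1.png",cv2.resize(a,None,fx=2.9,fy=2.9,interpolation=cv2.INTER_CUBIC))
c=ctrl.get_calibration("top")
for n,u,v,z in[("bL",118,210,.015),("bM",170,224,.02),("bR",233,225,.01),("small",297,227,.07),("round",352,219,.09),("big",421,207,.09),("bn",208,144,.018),("post",235,142,.03),("pad",259,148,.01),("sn",311,151,.018)]:print(n,ray(c,u,v,z))
E
```

```text
bL [0.4873 0.3549 0.015 ]
bM [0.4506 0.2253 0.02  ]
bR [0.4468 0.0731 0.01  ]
small [ 0.4349 -0.0784  0.07  ]
round [ 0.4495 -0.2015  0.09  ]
big [ 0.4745 -0.3584  0.09  ]
bn [0.6496 0.1343 0.018 ]
post [0.6503 0.0659 0.03  ]
pad [0.6393 0.007  0.01  ]
sn [ 0.6273 -0.1221  0.018 ]
```

View pics/crop1.png

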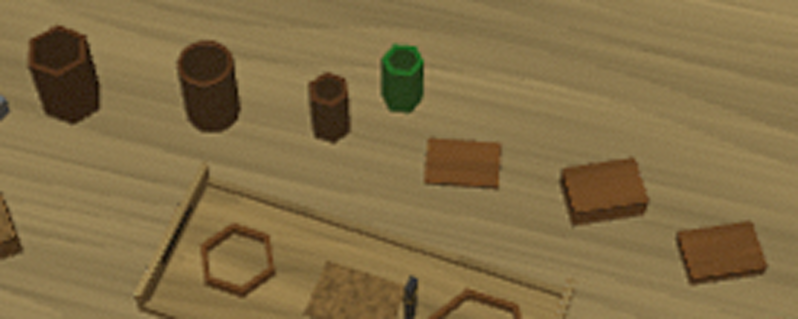

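The crop confirms the choice. The thick board is the middle one (top px 170,224), the 18 mm board is on the left (118,210), and the 8 mm one is on the right (233,225). The big hex is at far right in the top view, the round cup is between it and the dark small hex, and the green cup is the decoy. Next come close wrist looks.

```bash
cat >> h.py <<'E'
from scipy.spatial.transform import Rotation as Ro
def look(name,p,h=0.30,yaw=90):
    o=ctrl.observe(); Rt=Ro.from_euler("xyz",o["tcp_rot"],degrees=True).as_matrix()
    T=ctrl.get_calibration("wrist")["cam_to_world"]
    off=Rt.T@(T[:3,3]-o["tool_pos"]); ax=Rt.T@T[:3,2]
    R=Ro.from_euler("xyz",[180,0,yaw],degrees=True).as_matrix()
    w=R@off; a=R@ax
    cam=np.array([p[0],p[1],p[2]])-a*(p[2]-(h+w[2]))/a[2]
    cam=np.array([p[0],p[1],p[2]])+a*((h+w[2])-p[2])/a[2]
    t=cam-w; t[2]=h
    ctrl.goto(t,[180,0,yaw]); ctrl.hold(0.3)
    cal=ctrl.get_calibration("wrist"); im=ctrl.grab_frame("wrist")[:,:,::-1].copy()
    cv2.imwrite(f"pics/{name}.png",im); np.save(f"pics/{name}.npy",np.r_[cal["cam_to_world"].ravel(),cal["fx"],cal["fy"],cal["cx"],cal["cy"]])
    return off,ax
def load(name):
    a=np.load(f"pics/{name}.npy"); return dict(cam_to_world=a[:16].reshape(4,4),fx=a[16],fy=a[17],cx=a[18],cy=a[19]),cv2.imread(f"pics/{name}.png")
E
python3 - <<'E'
from h import *
for n,p in dict(mid=(.487,.355,.018),thick=(.4506,.2253,.03),cad=(.639,.007,.01),small=(.435,-.078,.07),big=(.4745,-.358,.09)).items():
    try: r=look("w_"+n,p,.42 if n=="cad" else .30)
    except ctrl.IKError as e: print(n,e)
print(*r,ctrl.observe()["time"])
I=[cv2.imread(f"pics/w_{n}.png") for n in("mid","thick","small","big")]
m=np.vstack([np.hstack(I[:2]),np.hstack(I[2:])]);cv2.imwrite("pics/mont.png",cv2.resize(m,(800,600)))
E
```

```text
[ 0.0661  0.     -0.1357] [-0.2609 -0.0015  0.9654] 7.2667
```

View pics/mont.png

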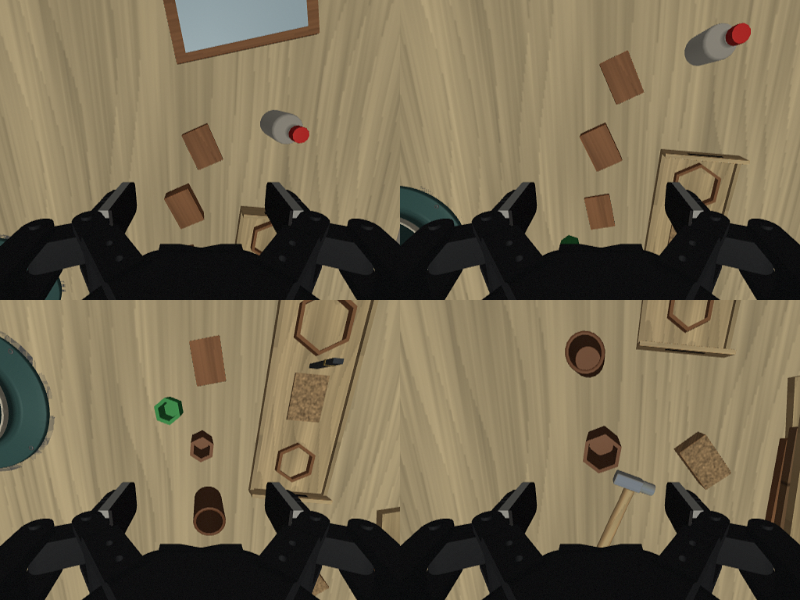

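View pics/w_cad.png

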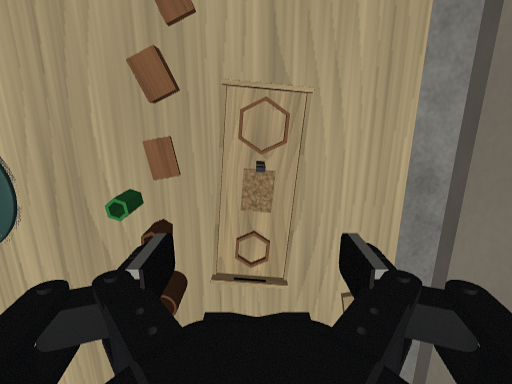

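The wrist views show each target clear. In the montage the 18 mm board is at (202,146), the thick board at (600,147), the small cup at (202,446) and the big cup at (602,450), with a hammer head close by at (634,483). In the caddy view the big nest is at (264,125), the pad at (258,190) and the small nest at (253,248). I'll fit the known models to the silhouettes.

```bash
cat > fit.py <<'E'
from h import *
from scipy.optimize import minimize
def hexa(af): 
    a=np.radians(30+60*np.arange(6)); return af/2/np.cos(np.pi/6)*np.c_[np.cos(a),np.sin(a)]
rect=np.array([[28,40],[-28,40],[-28,-40],[28,-40]])/1e3
def outline(cal,poly,x,y,yaw,z0,z1):
    c,s=np.cos(yaw),np.sin(yaw); q=poly@np.array([[c,s],[-s,c]])+[x,y]
    pts=np.array([proj(cal,[*p,z]) for z in(z0,z1) for p in q],np.float32)
    return cv2.convexHull(pts).reshape(-1,2)
def fit(img,poly,p0,z0,z1,yaws,vis,hmax=14,label=""):
    cal,im=load(img); S=8
    hsv=cv2.cvtColor(im,cv2.COLOR_BGR2HSV)
    m=((hsv[...,0]<hmax)|(hsv[...,0]>170))&(hsv[...,1]>70)
    m=m.astype(np.uint8)
    n,lab,st,cen=cv2.connectedComponentsWithStats(m)
    u=proj(cal,[*p0,(z0+z1)/2])
    k=min((i for i in range(1,n) if st[i,4]>60),key=lambda i:np.hypot(*(cen[i]-u)))
    cn=np.vstack(cv2.findContours((lab==k).astype(np.uint8),0,1)[0]); hull=cv2.convexHull(cn)
    def rast(h):
        a=np.zeros(im.shape[:2],np.uint8); cv2.fillPoly(a,[np.round(h*256).astype(np.int32)],255,cv2.LINE_AA,8); return a/255.
    M=(lab==k).astype(np.uint8); M=np.maximum(M,cv2.fillConvexPoly(M.copy(),hull,1)).astype(float)
    def cost(p):
        A=rast(outline(cal,poly,p[0],p[1],p[2],z0,z1)); return np.abs(A-M).sum()/M.sum()
    best=None
    for y0 in yaws:
        sx=np.array([[*p0,y0]]*4)+np.vstack([np.zeros(3),np.diag([.01,.01,.15])])
        r=minimize(cost,sx[0],method="Nelder-Mead",options=dict(initial_simplex=sx,xatol=1e-5,fatol=1e-5))
        if best is None or r.fun<best.fun: best=r
    cv2.polylines(vis,[np.round(outline(cal,poly,*best.x,z0,z1)).astype(int)],True,(0,255,255),1)
    print(label,img,"xy",best.x[:2],"yaw",np.degrees(best.x[2]).round(2),"cost",round(best.fun,3),"area",M.sum())
    return best.x
E
python3 - <<'E'
from fit import *
V={n:cv2.imread(f"pics/{n}.png") for n in("w_mid","w_thick","w_small","w_big","w_cad")}
by=np.radians([0,20,-20,40,-40]); hy=np.radians([-20,0,20])
fit("w_mid",rect,(.487,.355),0,.018,by,V["w_mid"],label="mid")
fit("w_thick",rect,(.4506,.225),0,.03,by,V["w_thick"],label="thick")
fit("w_mid",rect,(.4506,.225),0,.03,by,V["w_mid"],label="thick2")
fit("w_small",rect,(.447,.073),0,.008,by,V["w_small"],label="thin")
fit("w_small",hexa(.04),(.435,-.078),0,.07,hy,V["w_small"],label="small")
fit("w_big",hexa(.06),(.4745,-.358),0,.09,hy,V["w_big"],label="big")
a=fit("w_cad",hexa(.094),(.65,.134),.006,.018,hy,V["w_cad"],label="bn")
b=fit("w_cad",hexa(.072),(.627,-.122),.006,.018,hy,V["w_cad"],label="sn")
d=(a-b)[:2];print("dist",np.hypot(*d),"pad",(a+b)[:2]/2,"caddy yaw",np.degrees(np.arctan2(-d[0],d[1])))
C=[V[n][60:340,170:450] for n in("w_mid","w_thick")]+[V["w_small"][60:340,130:410],V["w_big"][60:340,130:410],V["w_cad"][60:340,130:410]]
m=np.hstack([C[0],C[2],C[3]]);m2=np.hstack([C[1],C[4],C[4]*0]);cv2.imwrite("pics/ov.png",cv2.resize(np.vstack([m,m2]),(800,533)))
E
```

```text
mid w_mid xy [0.4898 0.3575] yaw 23.28 cost 0.063 area 1833.0
thick w_thick xy [0.4515 0.2264] yaw 24.67 cost 0.057 area 1997.0
thick2 w_mid xy [0.4514 0.2273] yaw 23.75 cost 0.078 area 1820.0
thin w_small xy [0.4486 0.0739] yaw 11.16 cost 0.056 area 2304.0
small w_small xy [ 0.4367 -0.0789] yaw -13.43 cost 0.094 area 937.0
big w_big xy [ 0.4765 -0.3647] yaw -15.52 cost 0.058 area 2198.0
bn w_cad xy [0.6519 0.138 ] yaw -4.33 cost 0.056 area 2160.0
sn w_cad xy [ 0.6289 -0.1209] yaw -2.2 cost 0.094 area 946.0
dist 0.2599462164174727 pad [0.6404 0.0086] caddy yaw -5.078707863302635
```

View pics/ov.png

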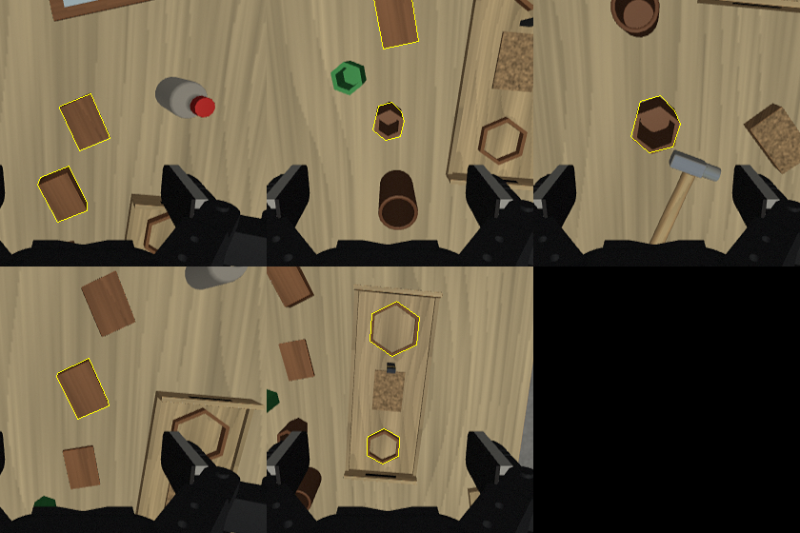

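The fits match well. The nest spacing comes out at 260 mm, as it should, with a caddy yaw of −5.1°. The thick board goes first, then I check it.

```bash
cat >> h.py <<'E'
UP=0.22
def pick(x,y,d,z,op):   # d: closing direction in deg
    rot=[180,0,d+90]
    ctrl.grip(op); ctrl.goto([x,y,UP],rot); ctrl.line_to([x,y,z+.03],speed=.25)
    if ctrl.line_to([x,y,z],speed=.06,contact_N=12): print("CONTACT at",ctrl.observe()["tool_pos"])
    ctrl.grip(0,40); o=ctrl.observe(); print("width",o["gripper_width"]*85,"f",o["grasp_force"])
    ctrl.line_to([x,y,UP],speed=.2); o=ctrl.observe(); print("lifted width",o["gripper_width"]*85,o["grasp_force"],"t",o["time"])
    return o["grasp_force"]>5
def place(x,y,d,z,op):
    rot=[180,0,d+90]
    ctrl.goto([x,y,UP],rot); ctrl.line_to([x,y,z+.02],speed=.25); ctrl.hold(.2)
    print("contact",ctrl.line_to([x,y,z-.004],speed=.03,contact_N=6),"z",ctrl.observe()["tool_pos"][2],"want",z)
    ctrl.grip(op); ctrl.line_to([x,y,UP],speed=.2); print("t",ctrl.observe()["time"])
E
python3 - <<'E'
from h import *
if pick(.4515,.2268,24.3,.014,.82): place(.6404,.0086,-5.08,.024,.85)
look("w_c2",(.639,.007,.02),.36)
E
```

```text
width 55.0881045539443 f 43.03018033504486
lifted width 54.86020221951323 42.45657563209534 t 12.5583
contact True z 0.024262744604043637 want 0.024
t 16.8
```

View pics/w_c2.png

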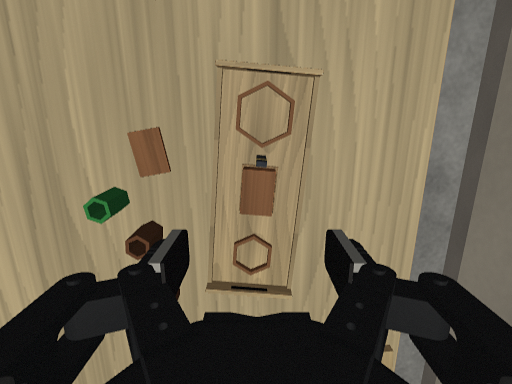

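The thick board lies square on the pad at px (258,191). The 18 mm board and both cups are next, stopping if a grasp fails.

Run:
```python
from h import *
from fit import *
v=cv2.imread("pics/w_c2.png");fit("w_c2",rect,(.64,.0086),.01,.04,[-.09],v,label="placed thick")
assert pick(.4898,.3575,23.3,.010,.82); place(.6404,.0086,-5.08,.050,.85)
assert pick(.4367,-.0789,-13.4,.040,.75); place(.6289,-.1209,-5.08,.046,.75)
assert pick(.4765,-.3647,44.5,.058,1.0); place(.6519,.138,-5.08,.064,.95)
look("w_c3",(.639,.007,.05),.38)
cv2.imwrite("pics/scene3.png",cv2.resize(ctrl.grab_frame("scene")[130:310,120:400,::-1],None,fx=2.8,fy=2.8))
```

```text
placed thick w_c2 xy [0.6394 0.009 ] yaw -4.79 cost 0.074 area 1575.0
width 55.2332494053585 f 42.92351424694061
lifted width 54.908164126971 42.45557427406311 t 22.3417
contact True z 0.05023481482786795 want 0.05
t 26.6583
width 41.367312660902726 f 40.612748209387064
lifted width 41.507353519350744 40.48300048336387 t 30.575
contact True z 0.04646734967381631 want 0.046
t 34.35
width 61.21713372951506 f 42.4082356877625
lifted width 60.99744672714922 42.03928520902991 t 38.5417
contact True z 0.0644657912892799 want 0.064
t 43.25
```

View pics/w_c3.png

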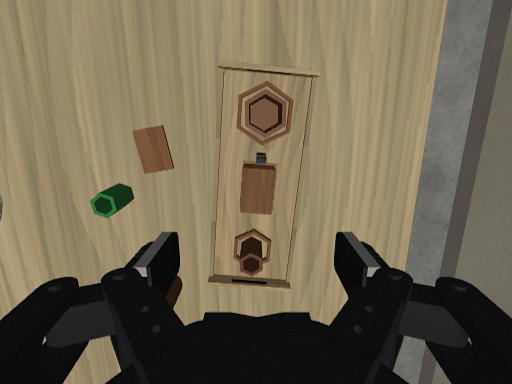

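View pics/scene3.png

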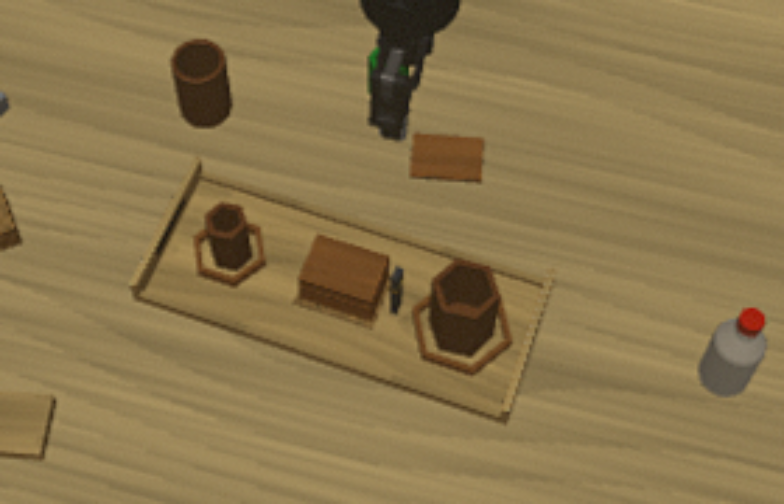

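Both cups stand in their nests (wrist px 265,113 and 251,255). The two boards are stacked square on the pad (258,189), and contact came at the expected heights. The thin board and round cup are untouched, so I'm handing in.

```bash
python3 -c "
from bench import ctrl
ctrl.hold(.3);print(ctrl.finish_job())"
```

```text
the job is handed in; nothing more can be done
None
```

The job is handed in at about 44 s of the 102 s limit: both cups are in their nests, the 18 mm board lies on the 30 mm board on the pad, and the round cup and thin board were left alone; no verdict was returned.

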